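# Line up the monitor post's foot with a drift and bolt it

### The arm

A 7-joint arm with a two-finger parallel gripper is mounted at the origin on the work surface. World frame = base frame: x ahead of the robot, y to its left, z up, the work surface at z = 0. Lengths are in m, angles in rad, forces in N, time in s.
With the tool pointing down it reaches from about 0.4 to 0.85 m from the base axis. Payload 10.4 kg.
Tool frame: the origin (TCP) lies at the very end of the fingers, on their centre line; the grasp point (between the pads) lies 19 mm behind it; z points along the fingers, y is the direction in which the jaws open and shut (so a half turn about z gives the same grasp; the last joint's range is limited). The gripper opens to 87 mm and grips with 3 to 60 N. Pads are 19 mm wide; open, the fingers measure 117 mm over their backs; the gripper's body (75 mm by 190 mm) begins 51 mm behind the grasp point.
Start: joints at [1.316, 0.332, -0.065, 1.46, 0.022, 1.35, -0.088], TCP at [0.144, -0.608, 0.223] pointing down, gripper open.
Joint ranges: [-2.6, 2.6], [-0.5, 2.12], [-1.47, 1.34], [0.16, 2.42], [-1.27, 4.41], [0.06, 2.06], [-2.6, 2.6]. Speed limits (rad/s): [2.22, 2.22, 2.79, 2.79, 3.14, 3.14, 3.14].

### API

Orientations are given as a unit quaternion [x, y, z, w].
In Python, from bench import read_state, imaging, r gives the robot as it stands. The module is installed in compiled form; this text tells all that it offers.
- The arm moves only by the tool move_arm, never from a script. Its argument "series" is a list of rows, each a list of 4 numbers: the shift along the tool's x, y, z in m, then the turn about the tool's z in rad. In form: [[x, y, z, roll], ...]. A call has 1 to 20 rows; each row is the pose to reach, as a shift and turn from the pose commanded when the call began, along the tool's axes at that moment; what a row does not reach only later rows make up. A row lasts 1/10 s, in which the tool goes at most 50 mm and 8.59 degrees, less where a joint would pass 70% of its speed; a pose out of reach is approached as far as the arm can. A call with a gripper value outside its range is refused whole. "claw" is the gripper's target within -1 to 1 (fully open at 1, half-way at 0, shut at -1), set as the call begins (left out, the last holds). The fingers move at their own pace and stop on an object; "newtons" is the grip in N (left out, the last holds). Time passes only in rows, so rows that repeat a pose let the fingers close. It gives the time, the measured TCP pose, the force and the opening at its end, in the units of the state.
- read_state(): the state, without advancing time (a new reading comes with each control period).
- imaging.camera(name): name is "side" or "top" or "wrist"; returns (picture, depth): 420x560x3 uint8, red, green, blue; 420x560 float32, m along the optical axis (not along the pixel's ray), 0 where there is no reading.
- imaging.get_calibration(name): a dict with "camera_matrix" (3x3 intrinsics, pixels), "k1" (the pictures are not rectified: a ray, as slopes to the right and down, at radius r is drawn at 1 + k1 r^2 times it, then the intrinsics apply), "R" (3x3) and "t" (3): a world point X has camera coordinates R X + t. Camera axes: x right, y down, z forward; pixel columns grow to the right and rows downward; lengths in m; the calibration is good to about 2 mm. A picture is of the moment at which its call begins: read the wrist's pose just before it. get_calibration takes no time and is no camera call; for the wrist camera it gives the pose at the moment of the call.
- r.close_job(): hands the job in, once; it reports no verdict.
The state is a dict: "time": time; "joint_positions": joint angles; "joint_vel": joint speeds; "joint_torque": joint torques, N m; "ee_pos": TCP position; "eef_rot": TCP orientation; "ft_force": force on the tool from outside, world axes, zero at the start; "torque": the same for the moment, N m; "width": finger opening in m.
Only numpy, scipy, OpenCV 4.12 (cv2) and the standard library are available. Lean on these libraries where they do the work, as an engineer would, in place of code of your own. Each camera call takes 0.05 s, during which the arm holds its last target.

### The job

The foot plate of the monitor post has swung out of line with the bracket under its free end: push the tapered drift down through both holes as far as its collar to bring them into line, then pull it out and drop the thumb bolt in its place, fully home with its head flush on the plate. Finish with the drift standing in a hole of its stand again, and leave the other things on the desk where they are.

Things in the scene. Friction and masses are not known exactly. Their poses are not given: they have to be found in the camera images.
- plate_hole (a point): Centre of the mouth of the 16 mm round through hole in the steel foot plate (6 mm thick, 50 mm wide, top 85 mm above the desk; +y runs from hole to post, z up). Its free end lies on the fixed 8 mm flange of a grey anchor bracket, 71 mm of free space below. The flange has a matching 16 mm hole, 110 mm from the post axis, not reported: feel for it, or see it as a crescent through the plate's hole.
- post_top (a point): Top centre of the aluminium stub post on the plate: 30 mm thick (44 mm at its foot), top 54 mm above the plate. Its axis is the plate's swivel, 110 mm from the plate's hole. The swivel is stiff: about 4 N sideways at the hole drags the plate, and it stays put. At the start the flange's hole lies 5.5 to 9 mm from the plate's, to one side or the other round the post (clockwise or anticlockwise).
- drift: Tapered steel drift, upright, point down in one of the stand's holes. Origin on its axis at the collar's underside, z up. Below: a 58 mm nose, 14.6 mm in diameter for 23 mm, then tapering evenly over 35 mm to a flat 5 mm point. Above: collar 28 mm in diameter, 6 mm high, then a round handle 20 mm in diameter, 60 mm long. About 0.18 kg.
- drift_tip (a point): Point of the drift, 58 mm below its origin on the axis.
- bolt: Steel thumb bolt, standing upright in the stand's other hole. Origin on its axis at the underside of the head, z up along the axis. Head: knurled cylinder 26 mm in diameter, 30 mm high. Below: plain unthreaded shank 13 mm in diameter, 30 mm long, the last 3 mm chamfered to 9 mm. About 0.09 kg. It is simply pushed in.
- stand_hole_a (a point): Centre of the mouth of one of the two holes of the fixed grey plastic stand (block 50 x 150 mm, top 70 mm above the desk). Both holes are round, 19 mm in diameter, 66 mm deep, 90 mm apart along the block's long axis y; drift and bolt may be in either one.
- stand_hole_b (a point): Centre of the mouth of the stand's other hole, 90 mm from the first along +y of the stand.
- mug: Bystander: white mug, 76 mm across, 90 mm high; origin under its centre. To be left where it is.
- tape: Bystander: roll of paper tape lying flat, 64 mm across, 20 mm high; origin under its centre. To be left where it is.
- mouse: Bystander: black computer mouse, 100 x 58 x 24 mm; origin under its centre. To be left where it is.
- stapler: Bystander: grey and black stapler, 130 x 36 x 42 mm; origin under its centre. To be left where it is.
- carton: Bystander: small open cardboard box, 110 x 80 x 50 mm; origin under its centre. To be left where it is.
- spanner: Bystander: steel spanner lying flat, 150 mm long; origin under its centre. To be left where it is.
- washer: Bystander: loose steel washer lying flat, 34 mm across, 4 mm thick; origin under its centre. To be left where it is.
Things that resemble listed ones, but are neither listed nor needed, are in the scene too. What is shaped like the bolt but green is not meant.

How it is judged:
On the way, in this order (a step that is already met when the one before it is completed fails the run):
1. the drift is down through both holes, upright and its collar at the plate (z of drift_tip in the frame of plate_hole below -0.053 m and horizontal distance between drift_tip and plate_hole below 0.008 m and angle between drift's own z axis and vertical below 0.15 rad), for 0.2 s.
2. the drift is out and the bolt is home through both holes (z of bolt in the frame of plate_hole between -0.003 and 0.003 m and horizontal distance between bolt and plate_hole below 0.004 m and angle between bolt's own z axis and vertical below 0.08 rad), for 0.2 s.
At the end, for the whole second after the job is handed in: Bolt through both holes, head on the plate (within 3 mm in height, 4 mm sideways, tilt under 0.08 rad); drift upright, point down, in either hole of the stand (collar underside within 7 mm of the hole mouth, tilt under 0.15 rad); both at rest (all of step 2 and (distance between drift and stand_hole_a below 0.007 m or distance between drift and stand_hole_b below 0.007 m) and angle between drift's own z axis and vertical below 0.15 rad and linear speed of each of bolt, drift below 0.02 m/s); the robot touches nothing.
It fails at once if another thing on the desk was moved by more than 30 mm (distance of any of mug, tape, mouse, stapler, carton, spanner, washer from where it was at the start of the episode above 0.03 m).
It also fails if it takes over 54 s, if anything falls off the work surface, if the arm or the gripper's body presses on something with over 40 N, if the wrist force passes 120 N, or if a joint passes its speed limit or range.

## Working session

There is one attempt and no reset: what is moved stays moved. The work goes in short steps, Python scripts to look and compute and a tool call to move; the robot and the scene stay as the last step left them, time stands still between calls to the robot, and variables do not carry over. Pictures are saved under pics/ and viewed, and the job is handed in when it is done.

Besides the shell and the picture viewer there is one more tool, called after "Call:" as name([rows], argument=value, ...), one row to a line, values as JSON. move_arm: Moves the arm, as the interface text tells. Its arguments: {"type":"object","properties":{"series":{"type":"array","items":{"type":"array","items":{"type":"number"}}},"claw":{"type":"number"},"newtons":{"type":"number"}},"required":["series"]}

```bash
mkdir -p pics
cat > h.py <<'E'
import numpy as np, cv2
from bench import read_state, imaging, r
def snap(n,f=None):
    c=imaging.get_calibration(n); p,d=imaging.camera(n)
    if f: cv2.imwrite('pics/'+f,cv2.cvtColor(p,cv2.COLOR_RGB2BGR)); np.savez('pics/'+f[:-4]+'.npz',p=p,d=d,K=c['camera_matrix'],k1=c['k1'],R=c['R'],t=c['t'])
    return p,d,c
def ray(c,u,v):
    K=np.array(c['camera_matrix']);k1=float(c['k1'])
    x=(u-K[0,2])/K[0,0]; y=(v-K[1,2])/K[1,1]
    rd=np.hypot(x,y); rr=rd
    for _ in range(30): rr=rd/(1+k1*rr*rr)
    s=rr/rd if rd>0 else 1
    R=np.array(c['R']);t=np.array(c['t']).ravel()
    return -R.T@t, R.T@np.array([x*s,y*s,1.0])
def onplane(c,u,v,z):
    o,d=ray(c,u,v); return o+d*(z-o[2])/d[2]
def atdepth(c,u,v,dep):
    o,d=ray(c,u,v); return o+d*dep
def proj(c,X):
    K=np.array(c['camera_matrix']);R=np.array(c['R']);t=np.array(c['t']).ravel()
    q=R@np.array(X)+t; x,y=q[:2]/q[2]; f=1+float(c['k1'])*(x*x+y*y)
    return K[0,0]*x*f+K[0,2],K[1,1]*y*f+K[1,2]
def load(f):
    z=np.load('pics/'+f); return z['p'],z['d'],dict(camera_matrix=z['K'],k1=z['k1'],R=z['R'],t=z['t'])
E
python3 - <<'E'
from h import *
s=read_state(); print({k:np.round(v,3) for k,v in s.items()})
for n in ['top','side','wrist']:
    p,d,c=snap(n,n+'0.png'); print(n,-np.array(c['R']).T@np.array(c['t']).ravel(), np.array(c['R'])[2], c['k1'], c['camera_matrix'][0][0])
E
```

```text
{'time': np.float64(0.0), 'joint_positions': array([ 1.316,  0.333, -0.065,  1.461,  0.022,  1.35 , -0.088]), 'joint_vel': array([-0.   , -0.001,  0.   ,  0.002,  0.001,  0.   , -0.002]), 'joint_torque': array([-1.0000e-03, -6.2324e+01,  2.4000e-02, -3.8991e+01, -6.1000e-02,
        3.9000e-02,  0.0000e+00]), 'ee_pos': array([ 0.143, -0.608,  0.222]), 'eef_rot': array([ 0.993,  0.116, -0.   , -0.001]), 'ft_force': array([-0.341,  0.22 ,  0.35 ]), 'torque': array([ 0.014, -0.01 , -0.001]), 'width': np.float64(0.087)}
top [0.35818783 0.08492039 1.08630627] [ 0.1688986  -0.03875384 -0.98487126] 0.041874349987890906 474.9379221750442
side [ 0.26588172 -0.83330176  0.68032374] [ 0.24307409  0.82597173 -0.50861154] -0.0340822819744945 489.86285256256366
wrist [ 0.21968722 -0.5901801   0.38428944] [-0.27580937 -0.06429169 -0.95905984] -0.03033072583349144 331.33267851294875
```

View pics/top0.png

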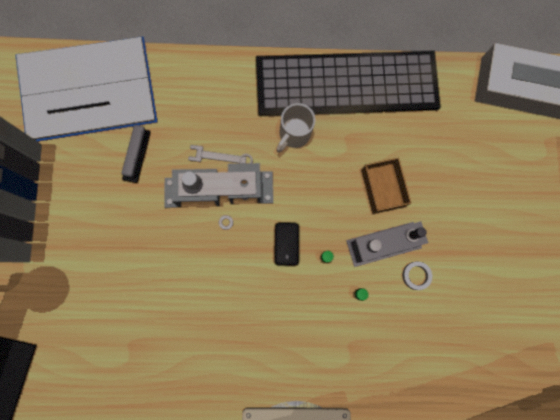

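View pics/side0.png

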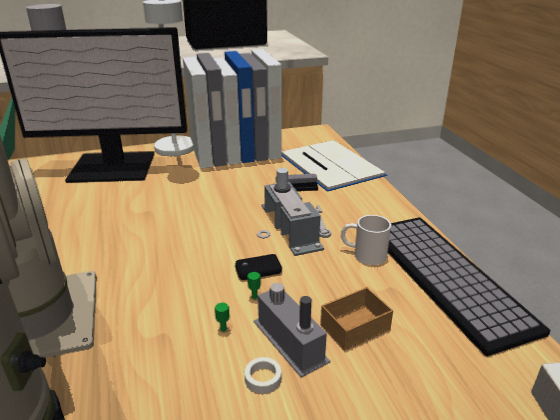

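View pics/wrist0.png

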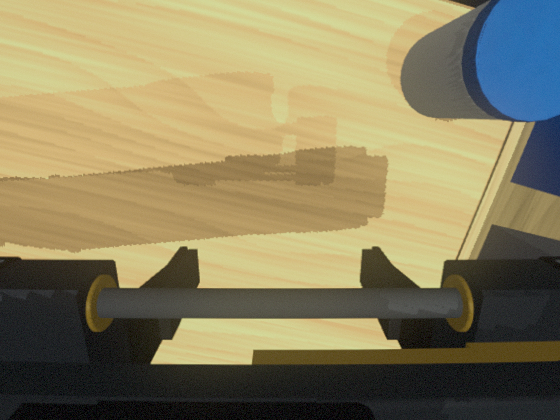

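Top view: the stand is at (387,243) with a silver knurled head (375,246) and a black-handled drift (418,233). The plate hole is at (244,183) and the post at (190,180). Two things could be taken for the bolt, both green decoys, at (327,257) and (362,294). I'll make close crops to check.

Run:
```python
from h import *
p,d,c=load('top0.png'); ps,ds,cs=load('side0.png')
a=cv2.resize(p[150:215,150:290],None,fx=5.6,fy=5.6,interpolation=cv2.INTER_CUBIC)[:300]
b=cv2.resize(p[205:305,310:450],None,fx=3,fy=3,interpolation=cv2.INTER_CUBIC)
e=cv2.resize(ps[275:375,200:340],None,fx=2.6,fy=3,interpolation=cv2.INTER_CUBIC)
b=cv2.hconcat([b,e]); b=b[:,:784]; a=cv2.copyMakeBorder(a,0,0,0,784-a.shape[1],cv2.BORDER_CONSTANT) if a.shape[1]<784 else a[:,:784]
b=cv2.copyMakeBorder(b,0,0,0,784-b.shape[1],cv2.BORDER_CONSTANT)
o=cv2.vconcat([a,b]); cv2.imwrite('pics/crop0.png',o[...,::-1]); print(o.shape)
for n,u,v,z in [('post',190,180,.139),('hole',244,183,.085),('bolt',375,246,.1),('drift',418,233,.136),('flange e',272,187,.0)]:
    print(n,onplane(c,u,v,z).round(4), atdepth(c,u,v,d[v,u]).round(4))
```

```text
Traceback (most recent call last):
  File "h.py", line 24, in load
    z=np.load('pics/'+f); return z['p'],z['d'],dict(camera_matrix=z['K'],k1=z['k1'],R=z['R'],t=z['t'])
ValueError: This file contains pickled (object) data. If you trust the file you can load it unsafely using the `allow_pickle=` keyword argument or `pickle.load()`.
```

```bash
sed -i "s/z=np.load('pics\/'+f)/z=np.load('pics\/'+f[:-4]+'.npz')/" h.py
python3 - <<'E'
from h import *
p,d,c=load('top0.png'); ps,ds,cs=load('side0.png')
a=cv2.resize(p[150:203,150:290],None,fx=5.6,fy=5.6,interpolation=cv2.INTER_CUBIC)
b=cv2.resize(p[205:305,310:450],None,fx=2.8,fy=2.9,interpolation=cv2.INTER_CUBIC)
e=cv2.resize(ps[275:375,200:340],None,fx=2.8,fy=2.9,interpolation=cv2.INTER_CUBIC)
o=cv2.vconcat([a,cv2.hconcat([b,e])]); cv2.imwrite('pics/crop0.png',o[...,::-1]); print(o.shape)
for n,u,v,z in [('post',190,180,.139),('hole',244,183,.085),('bolt',375,246,.1),('drift',418,233,.136),('flange e',272,187,.0)]:
    print(n,onplane(c,u,v,z).round(4), atdepth(c,u,v,d[v,u]).round(4))
E
```

```text
(587, 784, 3)
post [0.5777 0.2247 0.139 ] [0.5774 0.2245 0.1404]
hole [0.5861 0.1172 0.085 ] [6.053e-01 1.199e-01 4.000e-04]
bolt [ 0.4529 -0.1603  0.1   ] [ 0.453  -0.1605  0.099 ]
drift [ 0.4773 -0.2398  0.136 ] [ 0.4776 -0.2404  0.1344]
flange e [0.5971 0.0543 0.    ] [0.5963 0.0544 0.0039]
```

View pics/crop0.png

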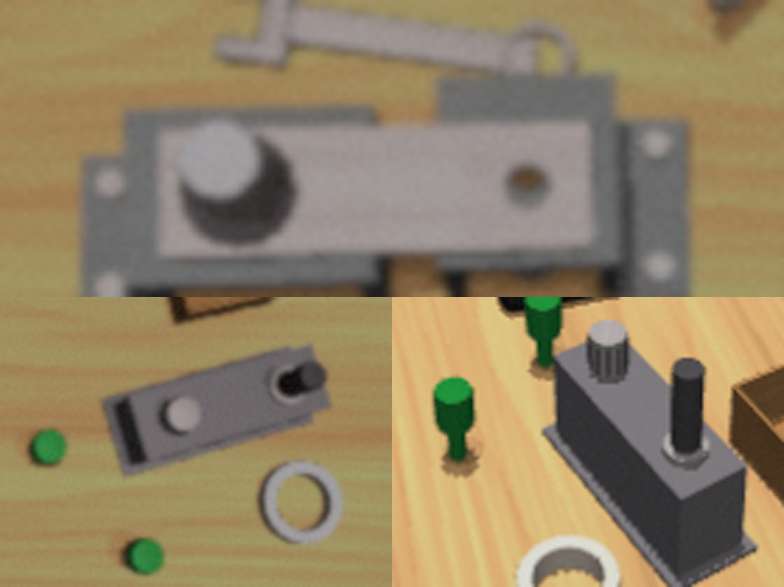

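The chosen objects are the silver knurled bolt at (375,246) and the black-handled drift at (418,233). The green decoys stand on the desk, not in the stand. Next I'll hover over the stand with the jaws across it.

Call:
move_arm([
  [0.406,-0.284,-0.04,-1.63],
  [0.406,-0.284,-0.04,-1.63],
  [0.406,-0.284,-0.04,-1.63],
  [0.406,-0.284,-0.04,-1.63],
  [0.406,-0.284,-0.04,-1.63],
  [0.406,-0.284,-0.04,-1.63],
  [0.406,-0.284,-0.04,-1.63],
  [0.406,-0.284,-0.04,-1.63],
  [0.406,-0.284,-0.04,-1.63],
  [0.406,-0.284,-0.04,-1.63],
  [0.406,-0.284,-0.04,-1.63],
  [0.406,-0.284,-0.04,-1.63],
  [0.406,-0.284,-0.04,-1.63],
  [0.406,-0.284,-0.04,-1.63],
  [0.406,-0.284,-0.04,-1.63],
], claw=1, newtons=60)

```text
time: 1.65
ee_pos: [0.4729, -0.2395, 0.2624]
eef_rot: [0.599, 0.801, -0.0, -0.0]
ft_force: [1.1, -0.4, -0.2]
width: 0.0868
```

Run:
```python
from h import *
s=read_state(); print({k:np.round(v,3) for k,v in s.items() if k in('time','ee_pos','eef_rot','joint_positions','ft_force')})
p,d,c=snap('wrist','w1.png')
```

```text
{'time': np.float64(1.65), 'joint_positions': array([ 0.887,  0.143, -0.554,  1.626,  0.077,  1.394,  0.611]), 'ee_pos': array([ 0.473, -0.24 ,  0.262]), 'eef_rot': array([ 0.599,  0.801, -0.   , -0.   ]), 'ft_force': array([ 1.099, -0.406, -0.247])}
```

View pics/w1.png

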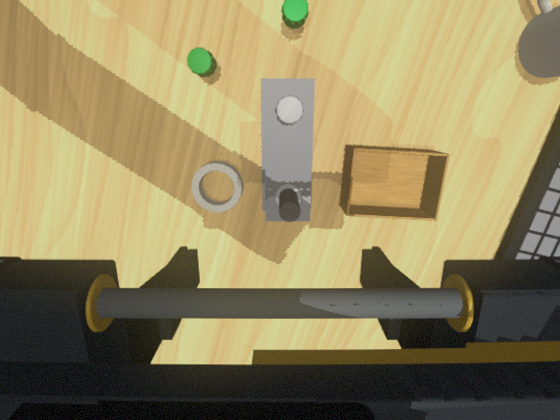

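The wrist view shows the stand parallel to the image columns. The bolt head is at (289,109), the drift handle's top at about (289,210), and its collar at about (288,192). Now I'll measure these.

Run:
```python
from h import *
p,d,c=load('w1.png')
pt,dt,ct=load('top0.png')
def blob(m,name):
    n,l,st,ce=cv2.connectedComponentsWithStats(m.astype(np.uint8))
    i=1+np.argmax(st[1:,4]); print(name,ce[i].round(1),st[i]); return ce[i]
def circ(img,dd,box,cond,name,c,z):
    u0,v0,u1,v1=box; m=np.zeros(img.shape[:2],bool); m[v0:v1,u0:u1]=cond[v0:v1,u0:u1]
    ce=blob(m,name)
    cnt=max(cv2.findContours(m.astype(np.uint8),cv2.RETR_EXTERNAL,cv2.CHAIN_APPROX_NONE)[0],key=len)
    print('  min circle',cv2.minEnclosingCircle(cnt), 'xyz',onplane(c,*ce,z).round(4))
# depth-based: world heights
def hmap(c,d):
    H=np.zeros(d.shape+(3,))
    for v in range(d.shape[0]):
        for u in range(d.shape[1]):
            if d[v,u]>0: H[v,u]=atdepth(c,u,v,d[v,u])
    return H
def sub(c,d,box):
    u0,v0,u1,v1=box
    H=np.zeros(d.shape+(3,))
    for v in range(v0,v1):
        for u in range(u0,u1):
            if d[v,u]>0: H[v,u]=atdepth(c,u,v,d[v,u])
    return H
for nm,cc,dd,img,bb,bd in [('w',c,d,p,(265,85,315,135),(260,165,320,230)),('t',ct,dt,pt,(355,228,398,268),(395,213,440,250))]:
    H=sub(cc,dd,bb); circ(img,dd,bb,(H[...,2]>.093)&(H[...,2]<.11),nm+' bolt',cc,.100); print(np.median(H[...,2][H[...,2]>.093]))
    H=sub(cc,dd,bd); circ(img,dd,bd,(H[...,2]>.128),nm+' drift',cc,.136); print(np.median(H[...,2][H[...,2]>.128]))
    # stand top
    H=sub(cc,dd,(bb[0],bb[1],bb[2],bb[3])); q=H[(H[...,2]>.06)&(H[...,2]<.08)]; print('stand z',np.median(q[:,2]))
```

```text
w bolt [289.6 109.2] [276  95  28  29 595]
  min circle ((289.5873107910156, 109.22349548339844), 14.29561710357666) xyz [ 0.4593 -0.1578  0.1   ]
0.10016403227136039
w drift [289.5 210.4] [279 199  22  23 384]
  min circle ((289.5, 210.1666717529297), 11.267058372497559) xyz [ 0.484  -0.2429  0.136 ]
0.13601186182236866
stand z 0.07029919279709168
t bolt [375.4 245.1] [369 239  13  13 123]
  min circle ((375.19232177734375, 245.1923065185547), 6.450864791870117) xyz [ 0.4548 -0.1612  0.1   ]
0.09926748434773669
t drift [421.1 231.9] [416 227  11  10  82]
  min circle ((421.0, 232.0), 5.099119663238525) xyz [ 0.4797 -0.2462  0.136 ]
0.1356083384960169
stand z 0.06975252556811706
```

Run:
```python
from h import *
ps,ds,cs=load('side0.png')
def sub(c,d,box):
    u0,v0,u1,v1=box
    H=np.zeros(d.shape+(3,))
    for v in range(v0,v1):
        for u in range(u0,u1):
            if d[v,u]>0: H[v,u]=atdepth(c,u,v,d[v,u])
    return H
for nm,b,z0,z in [('bolt',(262,278,292,305),.096,.1),('drift',(292,288,320,330),.130,.136)]:
    H=sub(cs,ds,b); m=H[...,2]>z0; v,u=np.nonzero(m); print(nm,u.mean(),v.mean(),m.sum(),H[m].mean(0).round(4),(H[m].min(0)+H[m].max(0))/2, onplane(cs,(u.min()+u.max())/2,(v.min()+v.max())/2,z).round(4))
p,d,c=load('w1.png')
s=np.array([.4729,-.2395,.2624]); print(proj(c,s))
R=np.array(c['R']);t=np.array(c['t']).ravel(); print(R@s+t)
cv2.imwrite('pics/w1f.png',cv2.resize(p[220:360,140:420],None,fx=2.8,fy=2.8)[...,::-1])
```

```text
bolt 276.43589743589746 287.64957264957263 117 [ 0.4571 -0.1597  0.1002] [ 0.45755379 -0.15756044  0.09999389] [ 0.457  -0.1604  0.1   ]
drift 305.0208333333333 300.5208333333333 96 [ 0.4818 -0.2462  0.1355] [ 0.4820599  -0.24392089  0.13415076] [ 0.4812 -0.2479  0.136 ]
(np.float64(278.3974163078284), np.float64(264.72530794731176))
[-0.0004496   0.02846896  0.17788677]
```

View pics/w1f.png

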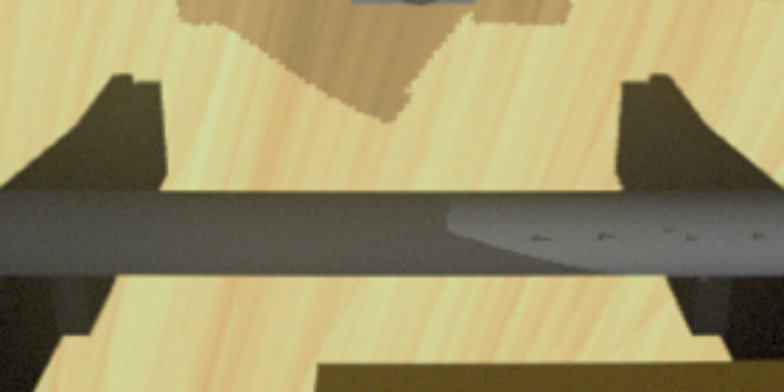

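Call:
move_arm([
  [-0.0068,0.0088,0.02,0],
  [-0.0068,0.0088,0.06,0],
  [-0.0068,0.0088,0.1,0],
  [-0.0068,0.0088,0.135,0],
  [-0.0068,0.0088,0.16,0],
  [-0.0068,0.0088,0.175,0],
  [-0.0068,0.0088,0.179,0],
  [-0.0068,0.0088,0.179,0],
  [-0.0068,0.0088,0.179,0],
])

```text
time: 2.6
ee_pos: [0.4847, -0.2431, 0.0849]
eef_rot: [0.597, 0.802, 0.0, 0.001]
ft_force: [-0.1, 0.4, -0.3]
width: 0.0872
```

Run:
```python
from h import *
p,d,c=snap('wrist','w2.png')
```

```text
(no output)
```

View pics/w2.png

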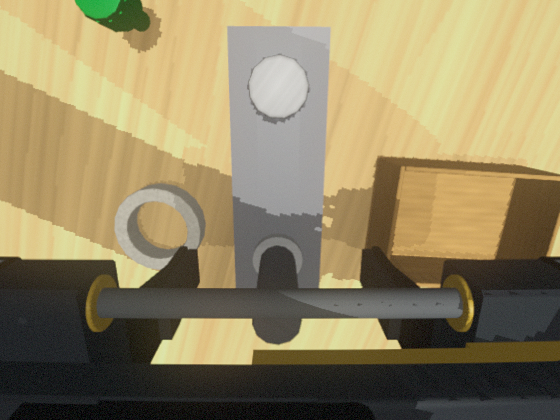

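Run:
```python
from h import *
p,d,c=load('w2.png')
ax=np.array([-.282,.959,0])
T=np.array([.4847,-.2431,.0849])
for off in (-.003,0,.003):
    X=T+ax*off
    print(off,'collar far',proj(c,[*(X+.014*ax)[:2],.076]),'top far/near',proj(c,[*(X+.01*ax)[:2],.136]),proj(c,[*(X-.01*ax)[:2],.136]))
cv2.imwrite('pics/w2c.png',cv2.resize(p[225:350,220:340],None,fx=4.5,fy=4.5)[...,::-1])
```

```text
-0.003 collar far (np.float64(278.39462304744285), np.float64(239.74164088692933)) top far/near (np.float64(278.2015135984963), np.float64(306.60080860506275)) (np.float64(277.9890963665227), np.float64(349.8964350593533))
0 collar far (np.float64(278.4190810675102), np.float64(234.65465529370337)) top far/near (np.float64(278.23524121201535), np.float64(299.73771730780607)) (np.float64(278.01963207752607), np.float64(343.66481133099717))
0.003 collar far (np.float64(278.4437843470241), np.float64(229.51878876972881)) top far/near (np.float64(278.26947969753144), np.float64(292.7738104386942)) (np.float64(278.0506236076711), np.float64(337.34284695742554))
```

View pics/w2c.png

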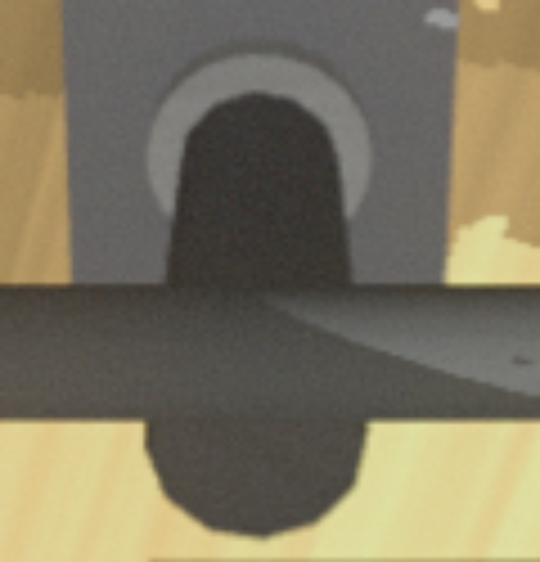

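The drift is centred at u≈277.5, within 1 mm fore and aft, so I'll grip it.

Call:
move_arm([
  [0,0,0,0],
  [0,0,0,0],
  [0,0,0,0],
  [0,0,0,0],
  [0,0,0,0],
  [0,0,0,0],
  [0,0,0,0],
], claw=-1, newtons=60)

```text
time: 3.35
ee_pos: [0.4839, -0.2426, 0.0835]
eef_rot: [0.597, 0.802, -0.0, 0.0]
ft_force: [0.2, 0.1, 0.5]
width: 0.0387
```

Call:
move_arm([
  [0,0,0,0],
  [0,0,0,0],
  [0,0,0,0],
  [0,0,0,0],
  [0,0,0,0],
])

```text
time: 3.85
ee_pos: [0.4838, -0.2426, 0.0835]
eef_rot: [0.597, 0.802, -0.0, -0.0]
ft_force: [0.4, 0.2, -0.0]
width: 0.0192
```

Gripped at 19.2 mm. I'll lift and carry it to a spot short of the plate, where the wrist camera is over the plate hole.

Call:
move_arm([
  [0,0,-0.02,0],
  [0,0,-0.05,0],
  [0,0,-0.09,0],
  [0,0,-0.12,0],
  [0.015,0.012,-0.14,0.02],
  [0.04,0.032,-0.145,0.05],
  [0.07,0.055,-0.145,0.08],
  [0.1,0.079,-0.145,0.11],
  [0.13,0.102,-0.145,0.14],
  [0.16,0.125,-0.145,0.17],
  [0.19,0.148,-0.14,0.2],
  [0.215,0.168,-0.12,0.213],
  [0.235,0.183,-0.09,0.213],
  [0.243,0.189,-0.065,0.213],
  [0.243,0.189,-0.05,0.213],
  [0.243,0.189,-0.0465,0.213],
  [0.243,0.189,-0.0465,0.213],
  [0.243,0.189,-0.0465,0.213],
])

```text
time: 5.65
ee_pos: [0.5959, 0.0433, 0.1314]
eef_rot: [0.68, 0.734, 0.0, 0.001]
ft_force: [0.5, -0.4, -1.6]
width: 0.0189
```

Run:
```python
from h import *
s=read_state(); print(s['time'],s['width'],s['joint_positions'].round(2) if hasattr(s['joint_positions'],'round') else s['joint_positions'])
p,d,c=snap('wrist','w3.png')
```

```text
5.65 0.018905686410900572 [ 0.39  0.42 -0.68  1.62  0.28  1.2  -0.27]
```

View pics/w3.png

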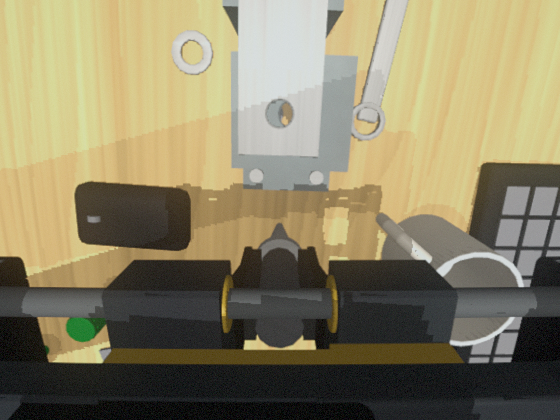

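The hole is at (279,113), with a lens of light brown showing on its right side. The flange's hole is therefore to the image right (+tool y).

Run:
```python
from h import *
p,d,c=load('w3.png')
cv2.imwrite('pics/w3c.png',cv2.resize(p[88:138,245:315],None,fx=11,fy=11,interpolation=cv2.INTER_CUBIC)[...,::-1])
cv2.imwrite('pics/w3d.png',cv2.resize(p[215:270,240:320],None,fx=8,fy=8,interpolation=cv2.INTER_CUBIC)[...,::-1])
np.set_printoptions(linewidth=250)
o=d[98:130:2,262:298:2]; print((o*1000).astype(int))
print(proj(c,[.5959,.0433,.1314]))
```

```text
[[197 197 197 196 196 197 196 198 197 197 196 196 196 196 197 196 196 197]
 [196 196 197 198 198 198 197 198 197 197 198 198 196 198 197 196 197 198]
 [198 199 196 197 198 198 203 202 203 203 203 204 200 198 197 197 197 197]
 [199 198 197 199 200 203 203 203 204 204 203 279 280 278 198 198 198 199]
 [199 198 198 198 204 205 204 203 204 203 208 279 280 279 201 198 198 198]
 [199 197 198 204 203 204 204 204 203 205 280 279 279 281 279 200 199 199]
 [199 198 199 205 203 203 205 204 204 279 277 280 280 281 280 199 198 197]
 [199 199 200 205 205 206 206 205 205 278 278 281 282 281 280 204 199 198]
 [199 200 201 205 205 204 204 205   0 279 279 281 280 282 280 281 200 200]
 [201 200 199 205 206 205 206 206 206 280 280 282 282 281 281 201 201 200]
 [200 201 201 206 205 206 206 207 206 206 283 282 283 280 282 201 200 201]
 [201 200 200 203 205 206 207 206 207 206 283 282 282 284 282 201 200 200]
 [201 201 202 201 207 206 207 207 207 206 206 283 283 282 201 201 201 203]
 [201 202 202 201 201 203 206 206 207 206 206 207 282 203 201 201 201 202]
 [201 201 202 201 202 202 201 203 207 206 204 202 202 202 201 202 201 201]
 [202 201 202 202 203 202 202 202 203 201 203 202 201 201 202 202 202 201]]
(np.float64(278.35126754147706), np.float64(265.0975499832462))
```

View pics/w3c.png

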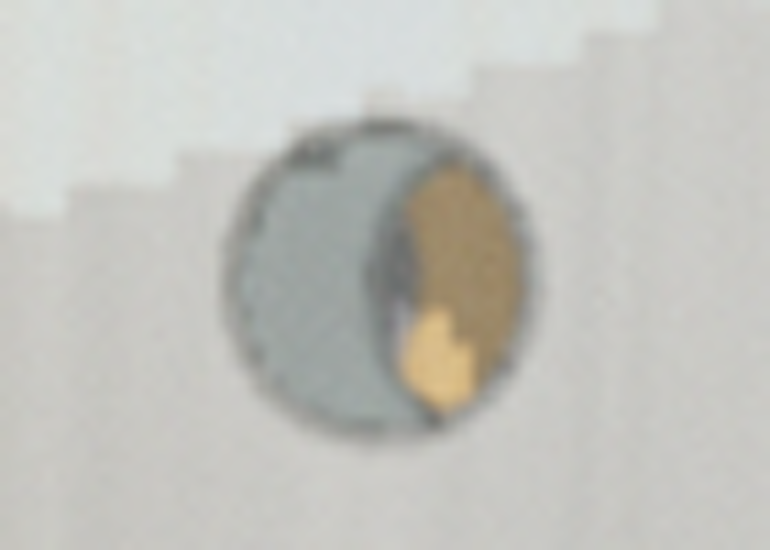

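View pics/w3d.png

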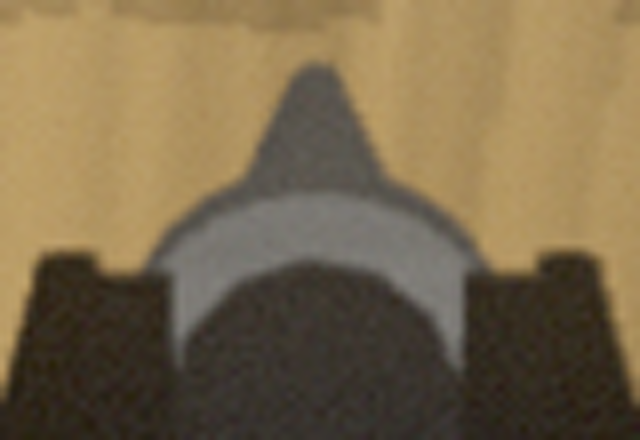

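Run:
```python
from h import *
p,d,c=load('w3.png')
T=np.array([.5959,.0433,.1314]); q=[.68,.734]
xa=np.array([q[0]**2-q[1]**2,2*q[0]*q[1],0]); ya=np.array([2*q[0]*q[1],q[1]**2-q[0]**2,0]); print(xa,ya)
tip=T.copy(); tip[2]-=.0725
print('pred tip front',proj(c,tip+.0025*xa),proj(c,tip), 'collar front', proj(c,T+[0,0,-.0085]+.014*xa))
for n,u,v,z in [('plate',279.6,113.3,.085),('lens',285.9,113.8,.082),('flange',291.8,113.8,.079)]:
    X=onplane(c,u,v,z); D=X-T; print(n,X.round(4),'tool',(D@xa).round(4),(D@ya).round(4))
# post axis & plate edges: 
X=onplane(c,238.5,150,.085);Y=onplane(c,320,150,.085);print('edges',X,Y)
g=cv2.cvtColor(p,cv2.COLOR_RGB2GRAY); 
for v in (70,90,130,145): print(v,g[v,225:250],g[v,310:340])
```

```text
[-0.076356  0.99824   0.      ] [0.99824  0.076356 0.      ]
pred tip front (np.float64(278.41446033950933), np.float64(219.3576071406931)) (np.float64(278.41480501305176), np.float64(222.5499834826792)) collar front (np.float64(278.3570145861811), np.float64(235.05442289658308))
plate [0.5907 0.1214 0.085 ] tool 0.0784 0.0007
lens [0.5946 0.1215 0.082 ] tool 0.0781 0.0046
flange [0.5983 0.1217 0.079 ] tool 0.0781 0.0084
edges [0.56680638 0.0975393  0.085     ] [0.61748905 0.10143682 0.085     ]
70 [206 205 204 205 203 197 179 175 178 176 177 178 183 208 215 217 218 218
 220 216 218 218 218 219 219] [217 220 218 218 219 218 218 219 218 217 217 219 218 204 182 176 175 175
 177 174 175 175 174 174 176 175 176 172 177 176]
90 [206 206 203 203 205 203 182 178 178 180 179 177 183 202 215 219 218 219
 217 217 214 217 219 217 218] [204 202 203 203 204 202 206 205 204 205 201 202 184 164 159 160 161 159
 160 160 159 157 159 161 159 163 156 161 157 159]
130 [194 194 194 192 195 191 173 161 161 164 162 162 168 188 194 196 198 199
 197 197 196 197 198 199 201] [200 198 200 201 200 202 200 200 198 186 168 158 159 157 157 156 157 157
 158 155 158 158 159 155 157 157 156 155 158 155]
145 [196 192 194 195 195 192 178 157 162 161 158 158 164 182 194 194 194 194
 194 193 193 195 197 199 198] [199 197 198 198 201 199 197 195 188 164 158 157 158 159 157 160 155 158
 155 156 154 158 160 156 158 155 154 155 157 152]
```

Call:
move_arm([
  [0,0,-0.025,0],
  [0.005,0,-0.045,0],
  [0.03,0.001,-0.045,0],
  [0.055,0.002,-0.045,0],
  [0.074,0.0035,-0.043,0],
  [0.0804,0.0039,-0.038,0],
  [0.0804,0.0039,-0.036,0],
  [0.0804,0.0039,-0.036,0],
  [0.0804,0.0039,-0.036,0],
])

```text
time: 6.6
ee_pos: [0.5932, 0.1232, 0.1661]
eef_rot: [0.68, 0.733, -0.0, 0.0]
ft_force: [-0.5, -0.1, -2.0]
width: 0.0191
```

Run:
```python
from h import *
s=read_state()
p,d,c=snap('wrist','w4.png');p2,d2,c2=snap('side','s4.png');p3,d3,c3=snap('top','t4.png')
a=cv2.resize(p[180:280,230:330],(400,400),interpolation=cv2.INTER_CUBIC)
b=cv2.resize(p2[170:250,260:340],(400,400),interpolation=cv2.INTER_CUBIC)
cv2.imwrite('pics/c4.png',cv2.hconcat([a,b])[...,::-1])
```

```text
(no output)
```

View pics/c4.png

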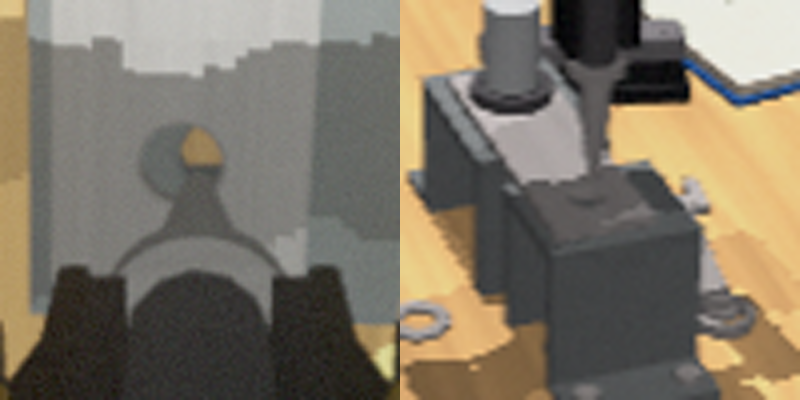

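Run:
```python
from h import *
p,d,c=load('w4.png')
T=np.array([.5932,.1232,.1661]); q=[.68,.733]
xa=np.array([q[0]**2-q[1]**2,2*q[0]*q[1],0]); ya=np.array([2*q[0]*q[1],q[1]**2-q[0]**2,0])
for n,u,v,z in [('tip front',280.5,221.8,.0936),('hole c',275.6,220.8,.085),('lens top',279.7,212,.082)]:
    X=onplane(c,u,v,z); D=X-T; print(n,X.round(4),'tool',(D@xa).round(4),(D@ya).round(4))
p3,d3,c3=load('t4.png')
print(proj(c3,[.593,.121,.085]))
cv2.imwrite('pics/t4c.png',cv2.resize(p3[150:220,200:300],None,fx=6,fy=6,interpolation=cv2.INTER_CUBIC)[...,::-1])
cv2.imwrite('pics/w4c.png',cv2.resize(p[200:245,255:305],None,fx=12,fy=12,interpolation=cv2.INTER_CUBIC)[...,::-1])
```

```text
tip front [0.5946 0.1238 0.0936] tool 0.0005 0.0014
hole c [0.591  0.1215 0.085 ] tool -0.0015 -0.0023
lens top [0.5937 0.1279 0.082 ] tool 0.0047 0.0008
(np.float64(242.28834045973292), np.float64(179.81947938921712))
```

View pics/w4c.png

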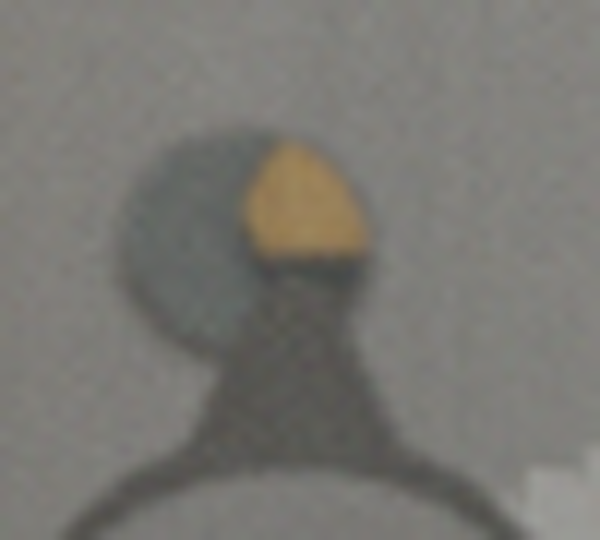

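The tip is over the lens, so I'll shift about 1 mm fore and 0.5 mm across, then descend to just before wedging.

Call:
move_arm([
  [0.0012,0.0006,0.0,0],
  [0.0012,0.0006,0.004,0],
  [0.0012,0.0006,0.009,0],
  [0.0012,0.0006,0.014,0],
  [0.0012,0.0006,0.019,0],
  [0.0012,0.0006,0.023,0],
  [0.0012,0.0006,0.026,0],
  [0.0012,0.0006,0.026,0],
])

```text
time: 7.55
ee_pos: [0.5934, 0.1253, 0.1397]
eef_rot: [0.679, 0.734, -0.0, 0.0]
ft_force: [1.0, -2.3, -3.4]
width: 0.0189
```

Run:
```python
from h import *
s=read_state(); print(s['torque'])
p,d,c=snap('wrist','w5.png');p2,d2,c2=snap('side','s5.png')
a=cv2.resize(p[180:280,230:330],(400,400),interpolation=cv2.INTER_CUBIC)
b=cv2.resize(p2[170:250,260:340],(400,400),interpolation=cv2.INTER_CUBIC)
cv2.imwrite('pics/c5.png',cv2.hconcat([a,b])[...,::-1])
```

```text
[-0.83491211 -0.30955146 -0.02606733]
```

View pics/c5.png

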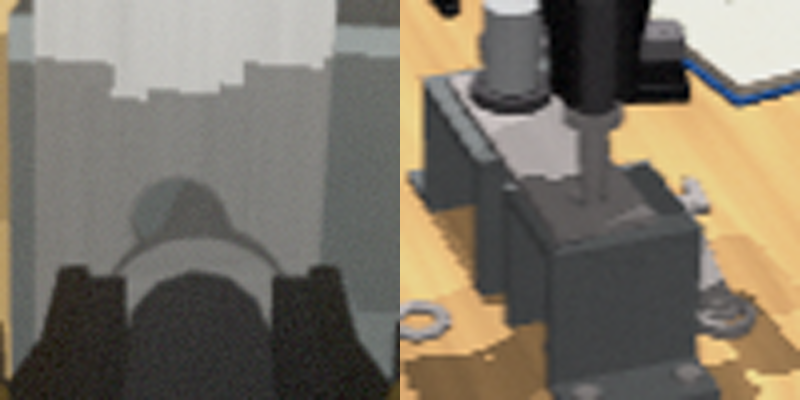

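The tip has passed the flange with little force: fz is about the drift's weight, with a slight push of −2 N in y. I'll start wedging and follow it sideways.

Call:
move_arm([
  [-0.001,0.0,0.002,0],
  [-0.001,0.0003,0.005,0],
  [-0.001,0.0007,0.008,0],
  [-0.001,0.0011,0.011,0],
  [-0.001,0.0015,0.014,0],
  [-0.001,0.0015,0.014,0],
])

```text
time: 8.25
ee_pos: [0.5952, 0.1248, 0.1256]
eef_rot: [0.679, 0.734, -0.0, 0.0]
ft_force: [1.7, -3.7, 0.6]
width: 0.0193
```

Call:
move_arm([
  [-0.001,0.0004,0.003,0],
  [-0.001,0.0008,0.006,0],
  [-0.001,0.0013,0.009,0],
  [-0.001,0.0017,0.012,0],
  [-0.001,0.0019,0.015,0],
  [-0.001,0.0019,0.015,0],
])

```text
time: 8.85
ee_pos: [0.5969, 0.1242, 0.1103]
eef_rot: [0.679, 0.734, -0.0, -0.0]
ft_force: [4.1, -2.7, -2.7]
width: 0.0193
```

Call:
move_arm([
  [-0.0005,0.0004,0.003,0],
  [-0.0005,0.0007,0.006,0],
  [-0.0005,0.0008,0.009,0],
  [-0.0005,0.0008,0.0115,0],
  [-0.0005,0.0008,0.0125,0],
  [-0.0005,0.0008,0.0125,0],
  [-0.0005,0.0008,0.0125,0],
])

```text
time: 9.55
ee_pos: [0.5975, 0.1241, 0.0985]
eef_rot: [0.679, 0.734, -0.0, -0.0]
ft_force: [-3.5, -2.6, 4.3]
width: 0.0188
```

Run:
```python
from h import *
s=read_state(); print(s['torque'])
p,d,c=snap('wrist','w6.png');p2,d2,c2=snap('side','s6.png')
a=cv2.resize(p[180:280,230:330],(400,400),interpolation=cv2.INTER_CUBIC)
b=cv2.resize(p2[170:250,260:340],(400,400),interpolation=cv2.INTER_CUBIC)
cv2.imwrite('pics/c6.png',cv2.hconcat([a,b])[...,::-1])
```

```text
[-7.12904777e-01  7.41127876e-01  2.56793264e-04]
```

View pics/c6.png

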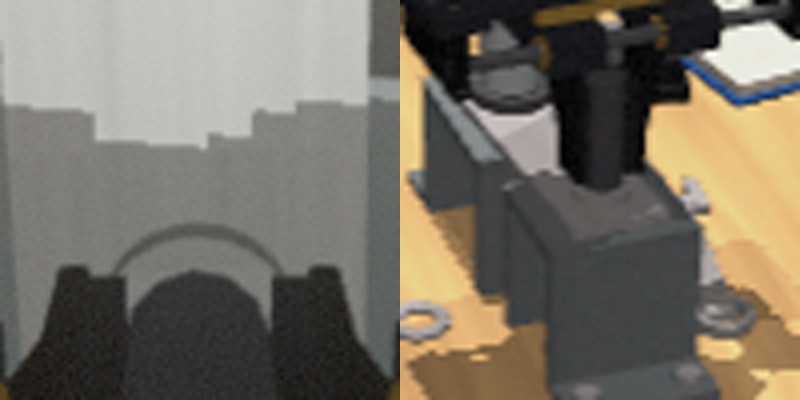

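Call:
move_arm([
  [0,0,0.001,0],
  [0,0,0.002,0],
  [0,0,0.002,0],
  [0,0,0.002,0],
  [0,0,0.002,0],
])

```text
time: 10.15
ee_pos: [0.5984, 0.1242, 0.0984]
eef_rot: [0.679, 0.734, 0.001, 0.001]
ft_force: [-6.9, -3.9, 16.7]
width: 0.0193
```

The collar is on the plate: fz jumped to 16.7 N with no further travel. Now I'll pull the drift straight out.

Call:
move_arm([
  [0,0,-0.002,0],
  [0,0,-0.008,0],
  [0,0,-0.018,0],
  [0,0,-0.032,0],
  [0,0,-0.05,0],
  [0,0,-0.07,0],
  [0,0,-0.095,0],
  [0,0,-0.12,0],
  [-0.005,-0.002,-0.137,0],
  [-0.022,-0.009,-0.145,-0.01],
  [-0.05,-0.02,-0.147,-0.03],
  [-0.085,-0.034,-0.147,-0.05],
  [-0.12,-0.048,-0.147,-0.08],
  [-0.155,-0.062,-0.147,-0.1],
  [-0.19,-0.076,-0.147,-0.12],
  [-0.225,-0.09,-0.147,-0.14],
  [-0.26,-0.104,-0.147,-0.16],
  [-0.295,-0.118,-0.147,-0.18],
  [-0.327,-0.131,-0.147,-0.2],
  [-0.347,-0.139,-0.147,-0.213],
])

```text
time: 12.15
ee_pos: [0.4847, -0.2359, 0.244]
eef_rot: [0.598, 0.801, -0.0, 0.0]
ft_force: [-0.7, 0.3, -2.1]
width: 0.0188
```

Call:
move_arm([
  [-0.0101,-0.0016,0,0],
  [-0.0101,-0.0016,0,0],
  [-0.0101,-0.0016,0,0],
])

```text
time: 12.45
ee_pos: [0.4883, -0.2414, 0.2437]
eef_rot: [0.597, 0.803, 0.0, -0.0]
ft_force: [-0.1, 0.5, -1.5]
width: 0.0189
```

Run:
```python
from h import *
s=read_state(); print(s['time'],s['ee_pos'],s['eef_rot'],s['width'])
p,d,c=snap('wrist','w7.png'); 
cv2.imwrite('pics/c7.png',cv2.resize(p[60:300,160:420],(780,720))[:600,...,::-1])
```

```text
12.45 [ 0.48825456 -0.24142724  0.24366783] [ 5.96549032e-01  8.02576504e-01  4.51613858e-04 -5.60361753e-05] 0.0188643527606894
```

View pics/c7.png

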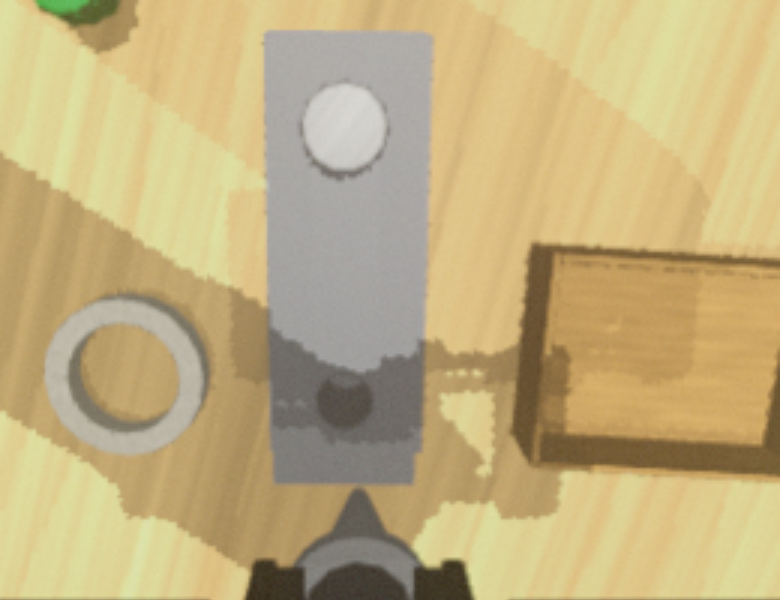

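The stand hole is at crop (344,400), and the tip is about 4.5 mm too far along +tool y, which matches the TCP reading. I'll correct that and insert.

Call:
move_arm([
  [0,-0.0047,0.01,0],
  [0,-0.0047,0.04,0],
  [0,-0.0047,0.07,0],
  [0,-0.0047,0.085,0],
  [0,-0.0047,0.095,0],
  [0,-0.0047,0.105,0],
  [0,-0.0047,0.115,0],
  [0,-0.0047,0.125,0],
])

```text
time: 13.3
ee_pos: [0.4835, -0.2445, 0.1184]
eef_rot: [0.597, 0.802, 0.0, 0.001]
ft_force: [-0.1, 0.4, -1.5]
width: 0.019
```

Call:
move_arm([
  [0.0017,0,0.004,0],
  [0.0017,0,0.012,0],
  [0.0017,0,0.02,0],
  [0.0017,0,0.027,0],
  [0.0017,0,0.032,0],
  [0.0017,0,0.0345,0],
  [0.0017,0,0.0345,0],
])

```text
time: 14.0
ee_pos: [0.4826, -0.2427, 0.084]
eef_rot: [0.597, 0.802, -0.0, -0.0]
ft_force: [0.0, 0.3, -1.4]
width: 0.0193
```

Call:
move_arm([
  [0,0,0.0005,0],
  [0,0,0.0005,0],
  [0,0,0.0005,0],
  [0,0,0.0005,0],
  [0,0,0,0],
  [0,0,0,0],
], claw=0.1)

```text
time: 14.6
ee_pos: [0.4827, -0.2428, 0.0842]
eef_rot: [0.597, 0.802, -0.0, 0.0]
ft_force: [0.0, -1.1, -0.2]
width: 0.0469
```

Run:
```python
from h import *
p,d,c=snap('wrist','w8.png'); cv2.imwrite('pics/c8.png',cv2.resize(p[40:350,140:420],(700,775))[:600,...,::-1])
p,d,c=snap('side','s8.png'); cv2.imwrite('pics/c8s.png',cv2.resize(p[260:380,220:360],(700,600))[...,::-1])
```

```text
(no output)
```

View pics/c8.png

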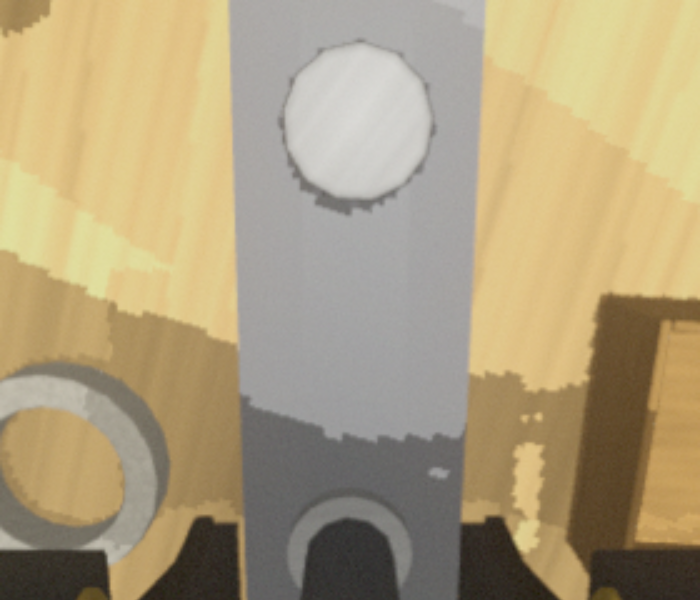

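View pics/c8s.png

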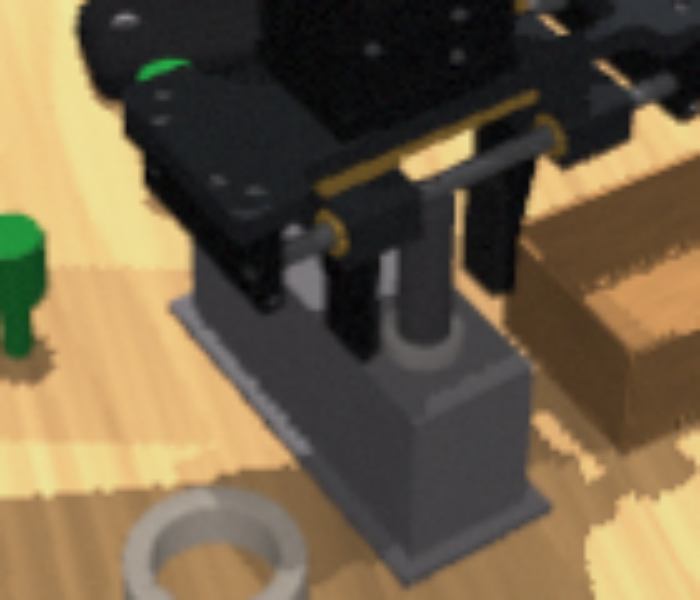

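The drift is seated, collar on the stand, with the bolt head at (283,88) in the full image. Next I'll compute the move to the bolt.

Run:
```python
from h import *
p,d,c=load('w8.png')
T=np.array([.4827,-.2428,.0842]); q=[.597,.802]
xa=np.array([q[0]**2-q[1]**2,2*q[0]*q[1],0]); ya=np.array([2*q[0]*q[1],q[1]**2-q[0]**2,0])
m=np.zeros(p.shape[:2],np.uint8); 
sub=(p[45:130,245:325].min(2)>188).astype(np.uint8)
n,l,st,ce=cv2.connectedComponentsWithStats(sub); i=1+np.argmax(st[1:,4]); print(st[i],ce[i]+[245,45])
u,v=ce[i]+[245,45]
X=onplane(c,u,v,.1);D=X-T;print(X,D@xa,D@ya)
X=onplane(c,283.2,88,.1);D=X-T;print(X,D@xa,D@ya)
# collar
for off in (-.003,-.0015,0):
    print(off,proj(c,T*[1,1,0]+[0,0,.076]+(.014+off)*xa))
```

```text
[  10   13   56   60 2610] [282.63908046  87.83524904]
[ 0.45907364 -0.15760288  0.1       ] 0.08835966530868529 0.001809788371291043
[ 0.45931664 -0.15759783  0.1       ] 0.08829480586271433 0.002043928762757384
-0.003 (np.float64(278.44143257341284), np.float64(240.25813324649138))
-0.0015 (np.float64(278.4410196506707), np.float64(237.71126026473115))
0 (np.float64(278.44060763366), np.float64(235.1521827962109))
```

Call:
move_arm([
  [0,0,-0.015,0],
  [0.005,0,-0.03,0],
  [0.03,0.0007,-0.03,0],
  [0.06,0.0013,-0.03,0],
  [0.082,0.0017,-0.025,0],
  [0.0883,0.0017,-0.01,0],
  [0.0883,0.0017,0.004,0],
  [0.0883,0.0017,0.0105,0],
  [0.0883,0.0017,0.0105,0],
  [0.0883,0.0017,0.0105,0],
])

```text
time: 15.7
ee_pos: [0.4591, -0.1581, 0.0739]
eef_rot: [0.597, 0.802, 0.0, 0.0]
ft_force: [0.0, 0.3, 0.5]
width: 0.0477
```

Run:
```python
from h import *
p,d,c=snap('wrist','w9.png'); cv2.imwrite('pics/c9.png',cv2.resize(p[150:350,170:390],(660,600))[...,::-1])
```

```text
(no output)
```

View pics/c9.png

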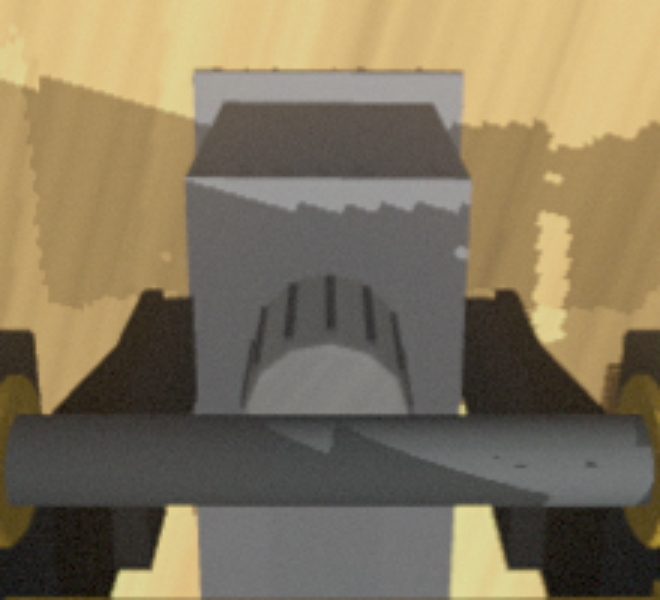

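The bolt head is centred between the fingers, so I'll grip it.

Call:
move_arm([
  [0,0,0,0],
  [0,0,0,0],
  [0,0,0,0],
  [0,0,0,0],
  [0,0,0,0],
], claw=-1, newtons=50)

```text
time: 16.25
ee_pos: [0.459, -0.1576, 0.0737]
eef_rot: [0.597, 0.802, -0.0, 0.0]
ft_force: [-1.0, -0.3, 1.9]
width: 0.0253
```

Call:
move_arm([
  [0,0,-0.02,0],
  [0,0,-0.05,0],
  [0,0,-0.085,0],
  [0.01,0.013,-0.11,0.01],
  [0.03,0.038,-0.12,0.04],
  [0.055,0.07,-0.12,0.08],
  [0.08,0.102,-0.12,0.12],
  [0.105,0.135,-0.12,0.16],
  [0.128,0.164,-0.115,0.19],
  [0.145,0.186,-0.1,0.213],
  [0.1528,0.1961,-0.08,0.213],
  [0.1528,0.1961,-0.06,0.213],
  [0.1528,0.1961,-0.05,0.213],
  [0.1528,0.1961,-0.05,0.213],
  [0.1528,0.1961,-0.05,0.213],
])

```text
time: 17.75
ee_pos: [0.6031, 0.0446, 0.1243]
eef_rot: [0.679, 0.734, 0.0, 0.0]
ft_force: [1.1, 0.1, -0.5]
width: 0.0247
```

Run:
```python
from h import *
s=read_state(); print(s['time'],s['ee_pos'],s['eef_rot'],s['width'])
p,d,c=snap('wrist','w10.png')
a=cv2.resize(p[88:138,245:315],(560,400),interpolation=cv2.INTER_CUBIC);b=cv2.resize(p[200:360,180:380],(500,400),interpolation=cv2.INTER_CUBIC)
cv2.imwrite('pics/c10a.png',a[...,::-1]);cv2.imwrite('pics/c10b.png',b[...,::-1])
np.set_printoptions(linewidth=250)
print((d[98:130:2,262:298:2]*1000).astype(int))
```

```text
17.75 [0.60311811 0.04457019 0.12426156] [6.79259186e-01 7.33898387e-01 1.53640246e-04 3.02721821e-04] 0.024707562033446713
[[191 191 190 189 190 189 190 190 190 191 190 190 190 189 190 190 189 190]
 [190 191 190 191 190 190 190 190 192 191 191 190 190 191 190 190 191 191]
 [190 190 190 190 191 192 191 198 199 202 201 198 191 192 191 190 191 190]
 [191 191 191 191 192 196 272 272 273 272 272 272 272 198 193 191 191 191]
 [192 191 190 190 196 273 273 273 272 273 273 272 271 272 201 192 191 193]
 [193 192 191 192 270 269 273 272 272 273 274 274 273 274 272 192 192 192]
 [191 192 193 197 270 271 274 273 272 272 273 272 274 273 272 273 191 191]
 [192 192 193 203 272 271 271 273 274 274 273 274 274 274 274 274 194 192]
 [193 193 192 272 271 272 272 274 273 274 274 273 275 274 274 274 193 193]
 [193 193 194 273 273 273 272 274 274 276 275 275 274 275 275 275 193 192]
 [194 193 194 204 273 273 276 276 275 274 275 275 276 275 274 275 195 192]
 [194 193 193 196 273 274 276 277 276 276 276 276 276 276 276 199 194 194]
 [193 193 194 195 274 274 276 276 277 276 276 278 277 277 276 194 194 194]
 [194 193 194 194 194 277 278 277 277 277 275 277 277 277 195 195 194 194]
 [194 195 195 195 195 195 205 276 276 278 276 278 276 195 195 195 194 195]
 [195 195 194 195 194 196 195 196 195 197 197 195 195 195 195 195 195 194]]
```

View pics/c10a.png

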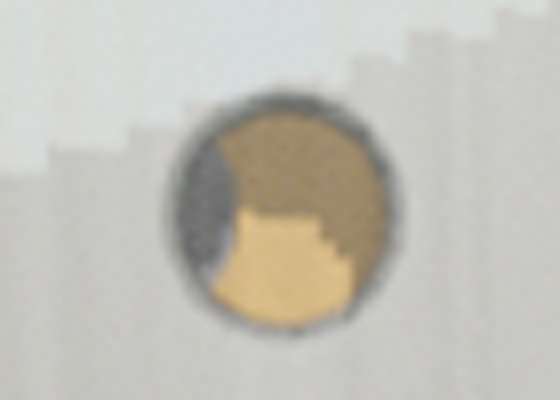

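View pics/c10b.png

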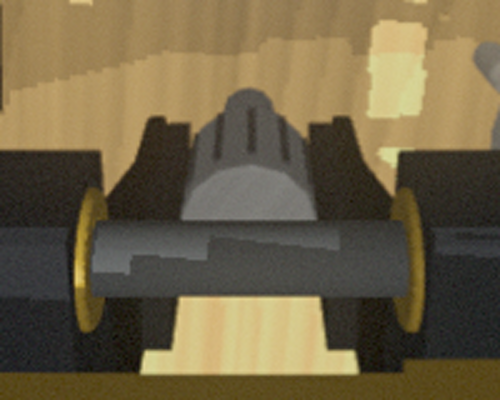

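The holes are aligned, seen clear through at about (280,115). Now for the bolt's offset in the grip and the distance to go.

Run:
```python
from h import *
p,d,c=load('w10.png')
T=np.array([.6031,.0446,.1243]); q=[.6793,.7339]
xa=np.array([q[0]**2-q[1]**2,2*q[0]*q[1],0]); ya=np.array([2*q[0]*q[1],q[1]**2-q[0]**2,0])
zu=T[2]-.0037 # head underside
for off in (-.003,-.0015,0,.0015):
    X=T*[1,1,0]+off*xa
    print(off,'headtop front',proj(c,X+.013*xa+[0,0,zu+.03]),'tip front',proj(c,X+.0045*xa+[0,0,zu-.03]))
m=(d[90:140,255:305]>.24).astype(np.uint8); n,l,st,ce=cv2.connectedComponentsWithStats(m); i=1+np.argmax(st[1:,4]); print(st[i],ce[i]+[255,90])
# plate rim by depth: threshold plate top
m=(d[90:140,255:305]>.2045-.004); 
for nm,u,v,z in [('mask',*(ce[i]+[255,90]),.0775),('rim',245+ (170+400)/2/8,88+(92+332)/2/8,.085)]:
    X=onplane(c,u,v,z);D=X-T;print(nm,u,v,X.round(4),(D@xa).round(4),(D@ya).round(4))
```

```text
-0.003 headtop front (np.float64(278.22949190230264), np.float64(270.2722863000867)) tip front (np.float64(278.4428588435215), np.float64(239.55743342516058))
-0.0015 headtop front (np.float64(278.228555334009), np.float64(267.2556371612809)) tip front (np.float64(278.4426680767447), np.float64(237.33784478050177))
0 headtop front (np.float64(278.22761838675166), np.float64(264.2208943833799)) tip front (np.float64(278.4424786929544), np.float64(235.10899978404643))
0.0015 headtop front (np.float64(278.22668111326374), np.float64(261.1679421245644)) tip front (np.float64(278.44229071525615), np.float64(232.87085893724796))
[ 13  13  26  25 505] [280.36039604 114.87920792]
mask 280.360396039604 114.87920792079208 [0.5983 0.1218 0.0775] 0.0774 0.0011
rim 280.625 114.5 [0.5984 0.122  0.085 ] 0.0776 0.0013
```

Call:
move_arm([
  [0,0,-0.015,0],
  [0.02,0.0002,-0.018,0],
  [0.045,0.0005,-0.018,0],
  [0.066,0.0008,-0.018,0],
  [0.076,0.0008,-0.016,0],
  [0.078,0.0008,-0.012,0],
  [0.078,0.0008,-0.008,0],
  [0.078,0.0008,-0.002,0],
  [0.078,0.0008,0.004,0],
  [0.078,0.0008,0.01,0],
  [0.078,0.0008,0.016,0],
  [0.078,0.0008,0.016,0],
])

```text
time: 19.0
ee_pos: [0.5971, 0.1225, 0.1064]
eef_rot: [0.679, 0.734, -0.001, -0.0]
ft_force: [-0.2, -0.2, -1.6]
width: 0.025
```

Call:
move_arm([
  [0,0,0.004,0],
  [0,0,0.009,0],
  [0,0,0.013,0],
  [0,0,0.016,0],
  [0,0,0.0175,0],
  [0,0,0.0182,0],
  [0,0,0.0182,0],
])

```text
time: 19.7
ee_pos: [0.5976, 0.1229, 0.0893]
eef_rot: [0.679, 0.734, 0.0, 0.0]
ft_force: [0.3, 0.3, -0.9]
width: 0.0246
```

Run:
```python
from h import *
p,d,c=snap('wrist','w11.png');p2,d2,c2=snap('side','s11.png')
a=cv2.resize(p[180:300,220:340],(400,400),interpolation=cv2.INTER_CUBIC)
b=cv2.resize(p2[170:250,260:340],(400,400),interpolation=cv2.INTER_CUBIC)
cv2.imwrite('pics/c11.png',cv2.hconcat([a,b])[...,::-1])
```

```text
(no output)
```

View pics/c11.png

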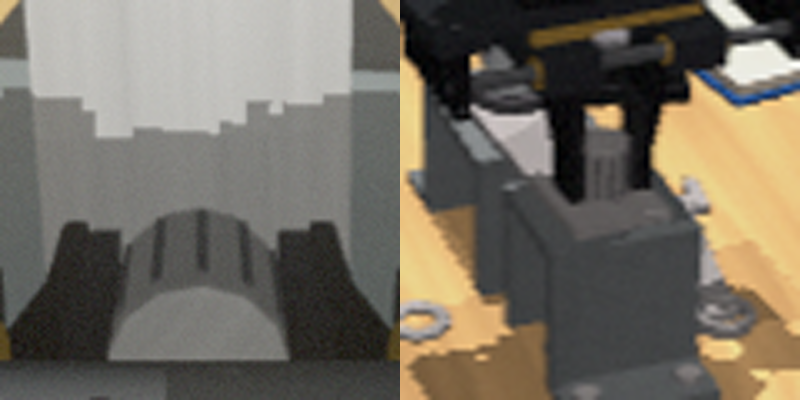

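Call:
move_arm([
  [0,0,0.0008,0],
  [0,0,0.0015,0],
  [0,0,0.0015,0],
  [0,0,0.0015,0],
])

```text
time: 20.2
ee_pos: [0.5978, 0.1229, 0.0887]
eef_rot: [0.679, 0.734, 0.0, 0.0]
ft_force: [-3.0, -1.3, 6.0]
width: 0.0253
```

The head is seated (fz +6 N at TCP 0.0887, as calculated). I'll release and retreat.

Call:
move_arm([
  [0,0,0.0005,0],
  [0,0,0.0,0],
  [0,0,0.0,0],
  [0,0,0.0,0],
  [0,0,0.0,0],
  [0,0,0.0,0],
], claw=0.2)

```text
time: 20.8
ee_pos: [0.5976, 0.1228, 0.0878]
eef_rot: [0.679, 0.734, -0.0, 0.0]
ft_force: [0.6, 0.1, 0.6]
width: 0.0515
```

Call:
move_arm([
  [0,0,-0.01,0],
  [0,0,-0.03,0],
  [0,0,-0.06,0],
  [0,0,-0.1,0],
  [-0.02,0,-0.13,0],
  [-0.05,0,-0.14,0],
  [-0.08,0,-0.14,0],
  [-0.1,0,-0.14,0],
  [-0.1,0,-0.14,0],
])

```text
time: 21.7
ee_pos: [0.6058, 0.0191, 0.2285]
eef_rot: [0.681, 0.732, -0.0, 0.001]
ft_force: [0.4, -0.6, -0.3]
width: 0.0521
```

Run:
```python
from h import *
s=read_state(); print(s['time'],s['width'],s['ft_force'])
p,d,c=snap('wrist','w12.png');p2,d2,c2=snap('side','s12.png')
cv2.imwrite('pics/c12.png',cv2.resize(p2[160:360,180:340],(480,600),interpolation=cv2.INTER_CUBIC)[...,::-1])
pt,dt,ct=snap('top','t12.png')
p0,d0,c0=load('top0.png')
```

```text
21.7 0.05206899901091565 [ 0.44042094 -0.56089004 -0.34661249]
```

View pics/c12.png

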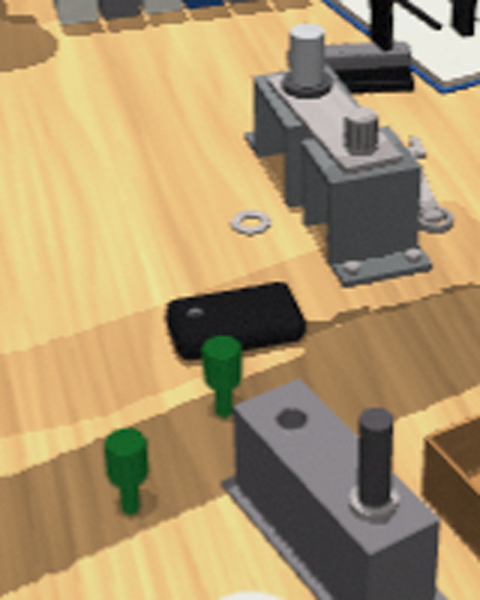

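View pics/w12.png

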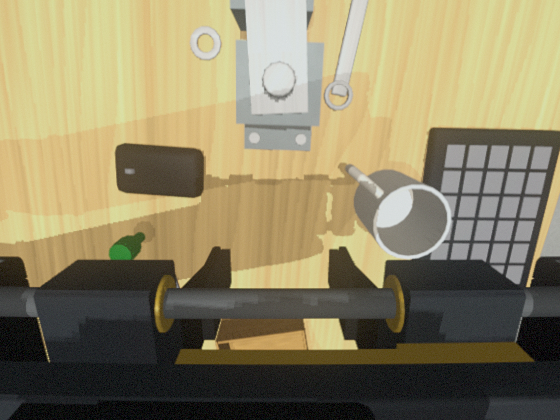

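View pics/t12.png

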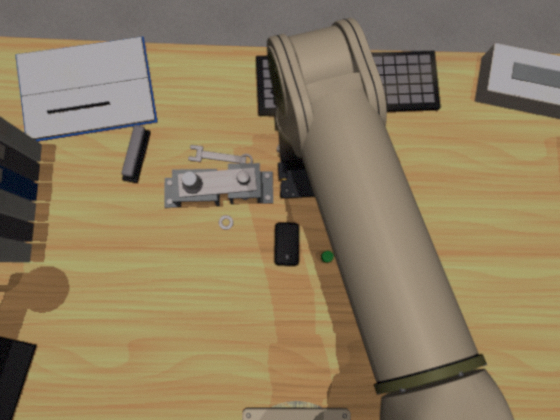

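The pictures show the bolt in the plate at wrist (279,79), the drift upright in its stand hole, and the bystanders in place. I'll check the heights numerically.

Run:
```python
from h import *
p,d,c=load('w12.png')
P=np.array([atdepth(c,u,v,d[v,u]) for v in range(60,100) for u in range(260,300) if d[v,u]>0])
h=P[P[:,2]>.105]; print('bolt head top z',np.median(h[:,2]).round(4),'centre',((h.min(0)+h.max(0))/2).round(4),'plate z',np.median(P[(P[:,2]>.08)&(P[:,2]<.09)][:,2]).round(4), 'tilt fit',np.linalg.lstsq(np.c_[h[:,:2]-h[:,:2].mean(0),np.ones(len(h))],h[:,2],rcond=None)[0].round(3))
p,d,c=load('s12.png')
for nm,box,z0 in [('bolt',(285,190,320,215),.105),('drift',(290,290,320,340),.13)]:
    P=np.array([atdepth(c,u,v,d[v,u]) for v in range(box[1],box[3]) for u in range(box[0],box[2]) if d[v,u]>0]); h=P[P[:,2]>z0]; print(nm,len(h),np.median(h[:,2]).round(4),h.mean(0).round(4))
s=read_state();print(s['time'],np.abs(s['joint_vel']).max())
```

```text
bolt head top z 0.1151 centre [0.5984 0.1223 0.1118] plate z 0.0853 tilt fit [-0.001  0.018  0.115]
bolt 85 0.1141 [0.5946 0.1184 0.1129]
drift 105 0.1357 [ 0.4811 -0.2462  0.1352]
21.85 0.012677961432361473
```

Run:
```python
from h import *
print(r.close_job())
```

```text
the job is handed in; nothing more can be done
None
```

The job is done and handed in at about 22 s on the robot's clock; no verdict is reported.

**What I did:** I took the drift from the stand and found the flange hole about 7.5 mm to the +x side, seen as a crescent. I wedged the drift down until its collar met the plate (16.7 N up, no further travel) and put it back in its own stand hole. I then set the silver bolt in the plate, pressed it to contact (6 N), and released it.

**Last checks:**
- **Bolt:** the wrist camera put the head top at 0.1151 m and the plate at 0.0853 m, so the head is flush. A rough fit over its top gave a tilt of about 0.02 rad.
- **Drift:** it stands upright with its top at 0.1357 m, the same height as at the start.
- **Other things on the desk:** those not hidden by the arm looked unmoved. The final top view hid the mug, carton and tape. The mug showed up elsewhere, but I did not compare any positions numerically.
- **Disagreement:** the cameras' sideways positions differed by up to about 5 mm, so I relied on the wrist camera relative to the tool throughout. The side camera also read the bolt head about 1 mm lower.

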